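# Hang the fan cover on its keyhole studs

### The job

Fit the aluminium fan cover on the open drive chassis that leans in the tilted blue cradle. Carry it level from end to end (its fan end is heavy), lay it gently on the slope, fan over the finned heat sink, so that the four brass stud heads come up through the large round ends of its keyholes, then slide it down the slope until it is fully home under the heads, and let go. Do not disturb the things lying about.

Things in the scene. Friction and masses are not known exactly. Their poses are not given: they have to be found in the camera images.
- cover: Loose fan cover, about 0.35 kg: aluminium sheet 125 (x) x 200 (y) x 3 mm (z); on its top a black fan 52 x 52 x 20 mm at y = -56 mm and a black bow handle. Origin: centre of the sheet's underside. z: out of the top (up as it lies on the bench); x: the way its keyhole slots run.
- cover_balance (a point): On the axis of the handle's bar, right over the cover's centre of mass: cover x 0, y -17, z 39 mm. The bar runs along cover y from -30 to +72 mm, 10 mm wide (x), 12 mm high, 30 mm clear under it, a foot at each end. Held far from this point the cover may tip end to end. Axes as the cover's.
- chassis: Open grey chassis, 130 (x) x 204 (y) x 50 mm, fixed in the blue cradle, which cannot move; it leans 30 degrees, low side towards the robot. Origin: centre of its underside; x points up the slope, z square out of the open side (30 degrees from vertical), y level. Flat rim at z = 50 mm.
- cover_home (a point): Centre of the chassis' rim plane (chassis z 50 mm), axes as the chassis'. The cover is home when its origin lies here with axes matching, slot ends against the necks. Heads pass the large holes when it lies 16 mm farther up the slope (+x), with 2 mm play each way; from there it slides 16 mm down (-x) to the stop.
- screwdriver_yellow: Yellow screwdriver, 213 mm long, lying behind the work; a bystander. Origin: under its middle.
- travel_mug: Upright grey and black mug, 79 mm across, 178 mm high, behind the work; a bystander. Origin: centre of its underside.
- cover_hole (a point): Centre, at the underside, of one large round keyhole end (18 mm diameter). The four lie at cover x = -50 and +26, y = -87 and +87 mm; this one is x -50, y +87. From each a slot 10 mm wide runs in +x, ending 19.5 mm from the hole's centre. Axes as the cover's.
- stud_head (a point): Centre of the top of one brass stud. The four stand on the chassis' rim at chassis x = -34 and +42, y = -87 and +87 mm; this one is x -34, y +87. Neck 7 mm diameter, 6 mm high; head 14 mm diameter, 4 mm thick, chamfered; a cover that misses lies on the heads, 10 mm above the rim. Axes as the chassis'.
- tape_roll: Roll of black tape lying flat, 69 mm across, 19 mm high, in front of the work; a bystander. Origin: centre of its underside.
- black_bin: Small black parts bin, 99 x 65 x 44 mm, behind the work; a bystander. Origin: under its middle.
Things that resemble listed ones, but are neither listed nor needed, are in the scene too. Several things have the shape of the cover; the one meant has the colours described above.

How it is judged:
By the outcome, as a careful person would: the job done as asked, in the order asked, and still so for the second after the job is handed in, with the robot touching nothing.
It also fails if it takes over 54 s, if anything falls off the work surface, if the arm or the gripper's body presses on something with over 40 N, if the wrist force passes 120 N, or if a joint passes its speed limit or range.

### The arm

A 6-joint arm with a two-finger parallel gripper is mounted at the origin on a cart in front of the work surface, level with it; the furniture and walls round the work are solid. World frame = base frame: x ahead of the robot, y to its left, z up, the work surface at z = 0. Lengths are in m, angles in rad, forces in N, time in s.
With the tool pointing down it reaches from about 0.25 to 0.775 m from the base axis. Payload 4 kg.
Tool frame: the origin (TCP) lies on the centre line of the jaws, within the pads' length; the fingertips stand 17 mm ahead of it and the grasp point (between the pads) lies 2 mm behind it; z points along the fingers, y is the line along which they close (so a half turn about z gives the same grasp; the last joint's range is limited). The gripper opens to 94 mm and grips with 3 to 60 N. Pads are 16 mm wide; open, the fingers measure 119 mm over their backs; the gripper's body (75 mm by 177 mm) begins 78 mm behind the grasp point.
Start: joints at [-1.39, 0.087, 1.371, -0, 1.684, -0.103], TCP at [0.154, -0.528, 0.223] pointing down, gripper open.
Joint ranges: [-3.1, 3.1], [-0.76, 2.03], [0.27, 2.55], [-1.08, 4.22], [0.17, 2.65], [-2.57, 2.57]. Speed limits (rad/s): [2.79, 2.79, 3.14, 3.14, 3.14, 3.14].

### API

Orientations are given as [roll, pitch, yaw] about the fixed x, y, z axes, in that order (R = Rz(yaw) Ry(pitch) Rx(roll)).
In Python, from bench import robot gives the robot as it stands.
- The arm moves only by the tool servo_tool, never from a script. Its argument "plan" is a list of rows, each a list of 7 numbers: the shift along the tool's x, y, z normalised to -1 to 1, where 1 is 0.1 m, then the turn, a rotation vector about the tool's x, y, z normalised to -1 to 1, where 1 is pi/2 rad, then the finger opening in mm, from 0 to 94. In form: [[x, y, z, ax, ay, az, gripper], ...]. A call has 1 to 12 rows; each row is the pose to reach, as a shift and turn from the pose commanded when the call began, along the tool's axes at that moment; what a row does not reach only later rows make up. A row lasts 1/12 s, in which the tool goes at most 41.7 mm and 7.16 degrees, less where a joint would pass 70% of its speed; a pose out of reach is approached as far as the arm can. A call with a number of a shift or a turn outside -1 to 1 is refused whole. A call with a gripper value outside its range is refused whole. The fingers move at their own pace and stop on an object; the grip force is fixed at half the most. Time passes only in rows, so rows that repeat a pose let the fingers close. It gives the time, the measured TCP pose, the force, the opening and the grip force at its end, in the units of the state.
- robot.get_obs(): the state, without advancing time (a new reading comes with each control period).
- robot.snapshot(name): name is "side" or "top" or "wrist"; returns the picture (400x640x3 uint8, red, green, blue); there is no depth.
- robot.camera_params(name): a dict with "camera_matrix" (3x3 intrinsics, pixels), "rvec" (rotation vector, rad) and "tvec" (3), from world to camera coordinates, as OpenCV has them; the wrist camera has in their place "tool_from_camera" (4x4, takes a point from camera to tool coordinates, whose origin is the TCP and whose axes are the flange's). Camera axes: x right, y down, z forward; pixel columns grow to the right and rows downward; lengths in m; the calibration is good to about 2 mm. A picture is of the moment at which its call begins: read the wrist's pose just before it. camera_params takes no time and is no camera call.
- robot.close_job(): hands the job in; it is judged then, once.
Trained networks look in the newest picture that a camera, given by its name, has taken for a name from the list of things; names that differ only in an ending like _2 or _b are one class to them, and where a whole thing is asked for, a point or a joint stands for the part that bears it (a point fixed in the world has none). Each returns a list of dicts, best first, with "conf" (0 to 1); they miss things now and then, are a little off and sometimes report something else, mostly with a low value. They report only what shows in the picture. A call takes as long as a camera call. They do not tell look-alikes from the thing itself.
- robot.find_in(thing, camera): "extent" ([centre column, centre row, width, height] in pixels, round what is visible of it).
The state is a dict: "time": time; "joint_positions": joint angles; "qvel": joint speeds; "joint_torque": joint torques, N m; "tool_pos": TCP position; "ee_rot": TCP orientation; "wrist_force": force on the tool from outside, world axes, zero at the start; "wrist_torque": the same for the moment, N m; "width": finger opening in m; "finger_force": force on a finger pad.
Only numpy, scipy, OpenCV 4.12 (cv2) and the standard library are available. Lean on these libraries where they do the work, as an engineer would, in place of code of your own. Each camera call takes 0.05 s, during which the arm holds its last target. There are 200 camera calls.

## Working session

There is one attempt and no reset: what is moved stays moved. The work goes in short steps, Python scripts to look and compute and a tool call to move; the robot and the scene stay as the last step left them, time stands still between calls to the robot, and variables do not carry over. Pictures are saved under pics/ and viewed, at most 12 in all, crops included, and the job is handed in when it is done.

Besides the shell and the picture viewer there is one more tool, called after "Emit:" as name([rows], argument=value, ...), one row to a line, values as JSON. servo_tool: Moves the arm, as the interface text tells. Scaled input: -1 to 1 covers 0.1 m each way for a shift and pi/2 rad each way for a turn. Its arguments: {"type":"object","properties":{"plan":{"type":"array","items":{"type":"array","items":{"type":"number"}}}},"required":["plan"]}

```bash
mkdir -p pics; python3 - <<'E'
from bench import robot
import cv2, numpy as np
for c in ["top","side"]:
    im=robot.snapshot(c); cv2.imwrite(f"pics/{c}1.png",im[:,:,::-1])
    p=robot.camera_params(c); R=cv2.Rodrigues(np.array(p["rvec"]))[0]
    print(c,np.round(p["camera_matrix"],1).tolist(),"pos",(-R.T@np.array(p["tvec"]).ravel()).round(3))
    for t in ["cover","chassis","cover_balance","cover_hole","stud_head","travel_mug","tape_roll","black_bin","screwdriver_yellow"]:
        print(t,[(np.round(d["extent"],0).tolist(),round(d["conf"],2)) for d in robot.find_in(t,c)[:6]])
E
```

```text
top [[470.9, 0.0, 309.9], [0.0, 470.9, 198.1], [0.0, 0.0, 1.0]] pos [0.368 0.093 1.523]
cover [([204.0, 240.0, 65.0, 57.0], 0.71), ([291.0, 214.0, 68.0, 42.0], 0.69)]
chassis [([408.0, 222.0, 72.0, 48.0], 0.96)]
cover_balance [([293.0, 215.0, 63.0, 42.0], 0.91), ([205.0, 241.0, 65.0, 58.0], 0.63)]
cover_hole [([293.0, 214.0, 67.0, 43.0], 0.94), ([206.0, 241.0, 70.0, 58.0], 0.93)]
stud_head [([409.0, 222.0, 76.0, 46.0], 0.77)]
travel_mug [([354.0, 131.0, 27.0, 32.0], 0.68)]
tape_roll [([351.0, 265.0, 20.0, 22.0], 0.86), ([410.0, 223.0, 73.0, 49.0], 0.47)]
black_bin [([307.0, 138.0, 18.0, 29.0], 0.86)]
screwdriver_yellow [([437.0, 138.0, 29.0, 13.0], 0.54)]
side [[427.5, 0.0, 316.3], [0.0, 427.5, 202.9], [0.0, 0.0, 1.0]] pos [ 0.506 -1.071  0.695]
cover [([281.0, 174.0, 51.0, 28.0], 0.83), ([299.0, 211.0, 38.0, 35.0], 0.8)]
chassis [([289.0, 255.0, 60.0, 87.0], 0.81)]
cover_balance [([300.0, 211.0, 41.0, 39.0], 0.95), ([281.0, 175.0, 45.0, 33.0], 0.72)]
cover_hole [([281.0, 172.0, 46.0, 27.0], 0.82), ([300.0, 208.0, 34.0, 34.0], 0.55)]
stud_head [([290.0, 254.0, 57.0, 75.0], 0.57)]
travel_mug [([385.0, 215.0, 29.0, 63.0], 0.87)]
tape_roll [([245.0, 242.0, 25.0, 14.0], 0.9)]
black_bin [([368.0, 212.0, 12.0, 24.0], 0.68)]
screwdriver_yellow [([400.0, 292.0, 49.0, 51.0], 0.88)]
```

View pics/top1.png

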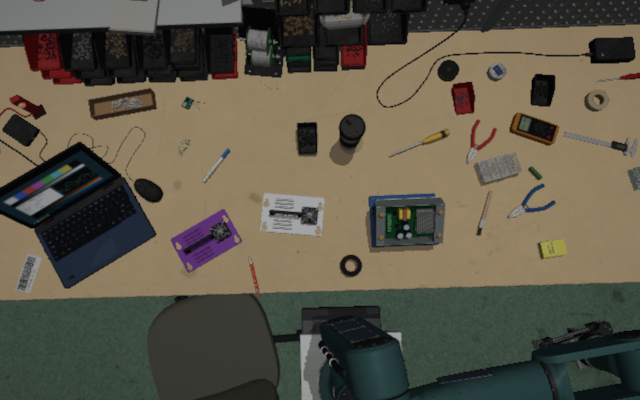

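View pics/side1.png

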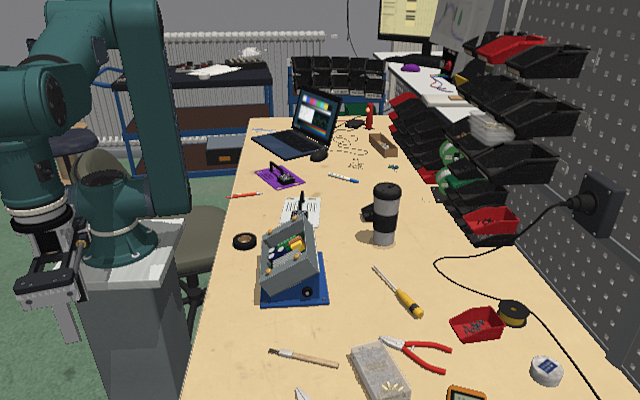

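The silver-grey plate at top (293,214) and the purple one at (205,241) both have the cover's shape. The silver one fits "aluminium sheet, black fan and handle". I'll confirm it in a crop that also shows the chassis.

```bash
cat > h.py <<'E'
from bench import robot
import cv2, numpy as np
from scipy.spatial.transform import Rotation as Ro
def cam(c):
    p=robot.camera_params(c); return np.array(p["camera_matrix"]),np.array(p["rvec"],float).ravel(),np.array(p["tvec"],float).ravel()
def back(c,uv,z):
    K,r,t=cam(c); R=cv2.Rodrigues(r)[0]; o=-R.T@t
    d=(R.T@np.linalg.inv(K)@np.c_[np.atleast_2d(uv),np.ones(len(np.atleast_2d(uv)))].T).T
    return o+d*((z-o[2])/d[:,2])[:,None]
def proj(c,P):
    K,r,t=cam(c); return cv2.projectPoints(np.array(P,float),r,t,K,None)[0][:,0]
def wcam():
    o=robot.get_obs(); T=np.eye(4); T[:3,:3]=Ro.from_euler("xyz",o["ee_rot"]).as_matrix(); T[:3,3]=o["tool_pos"]
    p=robot.camera_params("wrist"); return np.array(p["camera_matrix"]),T@np.array(p["tool_from_camera"])
E
python3 - <<'E'
from h import *
im=cv2.imread("pics/top1.png")
cv2.imwrite("pics/crop1.png",cv2.resize(im[180:260,250:450],None,fx=4,fy=4,interpolation=cv2.INTER_CUBIC))
a=im[185:245,250:335].astype(int); m=((a.min(2)>120)&(a.max(2)-a.min(2)<30)).astype(np.uint8)
m=cv2.morphologyEx(m,cv2.MORPH_CLOSE,np.ones((5,5)))
c=max(cv2.findContours(m,0,2)[0],key=cv2.contourArea); r=cv2.minAreaRect(c); b=cv2.boxPoints(r)+[250,185]
P=back("top",b,0.003); print(b.round(1).tolist(),P.round(3).tolist(),P.mean(0)); print(np.linalg.norm(np.diff(P,axis=0),axis=1))
for n,uv,z in [("mug",(354,145),0),("tape",(350,265),.01),("bin",(307,138),.02),("chassis",(408,222),.08)]: print(n,back("top",uv,z).round(3))
p=robot.camera_params("wrist"); print(np.round(p["tool_from_camera"],3).tolist(),np.round(p["camera_matrix"],1).tolist())
o=robot.get_obs(); print(o["time"],o["ee_rot"],o["wrist_force"])
E
```

```text
[[259.4, 230.7], [262.6, 192.0], [324.7, 197.2], [321.5, 235.9]] [[0.48, 0.28, 0.003], [0.607, 0.268, 0.003], [0.583, 0.065, 0.003], [0.458, 0.079, 0.003]] [0.53199837 0.17297551 0.003     ]
[0.12672634 0.20392173 0.12622767]
mug [[ 0.755 -0.038  0.   ]]
tape [[ 0.362 -0.008  0.01 ]]
bin [[0.779 0.117 0.02 ]]
chassis [[ 0.488 -0.186  0.08 ]]
[[-0.0, -0.973, -0.233, 0.067], [1.0, -0.0, 0.0, -0.001], [-0.0, -0.233, 0.973, -0.162], [0.0, 0.0, 0.0, 1.0]] [[326.6, 0.0, 316.0], [0.0, 326.6, 201.5], [0.0, 0.0, 1.0]]
1.0 [ 3.14147983e+00 -4.19661805e-06  2.83766383e-01] [ 0.60432941 -0.26809019 -0.09374928]
```

View pics/crop1.png

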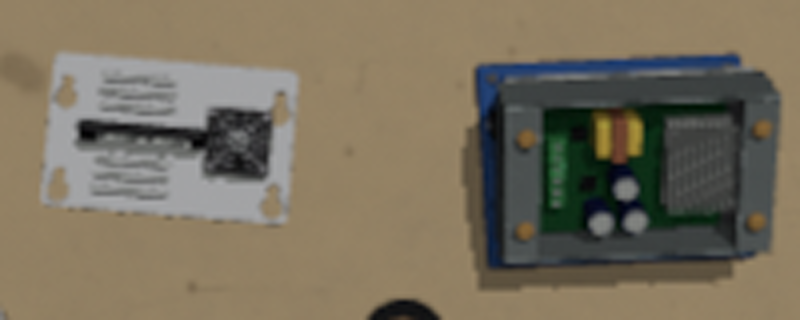

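Confirmed: the plate at left (about 293,214 in the top view) is bare metal with a black fan and handle, and its large hole ends face the robot. The studs are at crop (526,139), (762,129), (526,230) and (757,222), with the finned sink on the right, the same side as the fan. Next I'll move to look at the chassis from above.

Emit:
servo_tool([
  [0.4,-0.3,-0.4,0,0,-0.2,94],
  [1,-0.78,-0.8,0,0,-0.75,94],
  [1,-0.78,-0.8,0,0,-0.75,94],
  [1,-0.78,-0.8,0,0,-0.75,94],
  [1,-0.78,-0.8,0,0,-0.75,94],
  [1,-0.78,-0.8,0,0,-0.75,94],
  [1,-0.78,-0.8,0,0,-0.75,94],
  [1,-0.78,-0.8,0,0,-0.75,94],
  [1,-0.78,-0.8,0,0,-0.75,94],
  [1,-0.78,-0.8,0,0,-0.75,94],
  [1,-0.78,-0.8,0,0,-0.75,94],
])

```text
time: 1.92
tool_pos: [0.2282, -0.4251, 0.3026]
ee_rot: [3.141, 0.0, 1.463]
wrist_force: [-0.5, 0.7, -0.8]
width: 0.094
finger_force: 0.0
```

Emit:
servo_tool([
  [0.35,0.2,0,0,0,0,94],
  [0.7,0.4,0,0,0,0,94],
  [0.95,0.54,0,0,0,0,94],
])

```text
time: 2.17
tool_pos: [0.293, -0.3349, 0.3026]
ee_rot: [3.141, -0.001, 1.46]
wrist_force: [0.7, 0.2, -0.5]
width: 0.0946
finger_force: 0.0
```

Emit:
servo_tool([
  [0.35,0.2,0,0,0,0,94],
  [0.7,0.4,0,0,0,0,94],
  [0.95,0.54,0,0,0,0,94],
])

```text
time: 2.42
tool_pos: [0.3573, -0.2456, 0.3028]
ee_rot: [3.14, -0.0, 1.461]
wrist_force: [1.3, -0.2, 0.7]
width: 0.0938
finger_force: 0.0
```

Emit:
servo_tool([
  [0.35,0.2,0,0,0,0,94],
  [0.7,0.4,0,0,0,0,94],
  [0.95,0.54,0,0,0,0,94],
  [0.95,0.54,0,0,0,0,94],
  [0.95,0.54,0,0,0,0,94],
  [0.95,0.54,0,0,0,0,94],
])

```text
time: 2.92
tool_pos: [0.4199, -0.1598, 0.3025]
ee_rot: [-3.141, 0.001, 1.461]
wrist_force: [-0.1, -0.6, 0.3]
width: 0.0939
finger_force: 0.0
```

```bash
python3 - <<'E'
from h import *
K,T=wcam(); np.savez("w1.npz",K=K,T=T)
im=robot.snapshot("wrist"); cv2.imwrite("pics/w1.png",im[:,:,::-1])
for t in ["stud_head","chassis","cover"]: print(t,[(np.round(d["extent"],0).tolist(),round(d["conf"],2)) for d in robot.find_in(t,"wrist")[:6]])
E
```

```text
stud_head [([372.0, 195.0, 128.0, 192.0], 0.56)]
chassis [([373.0, 195.0, 137.0, 192.0], 0.63)]
cover []
```

View pics/w1.png

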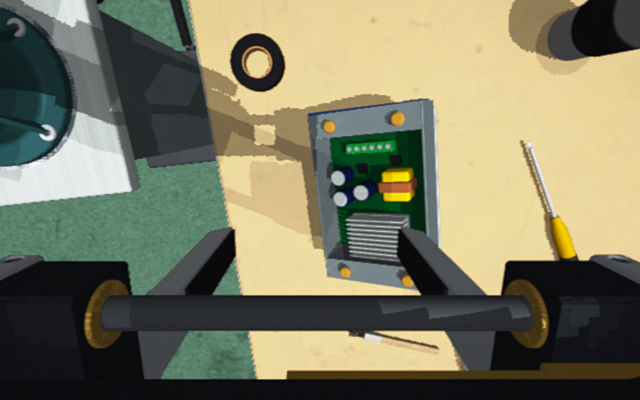

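The wrist view shows the four brass stud heads at about (330,127), (398,118), (345,271) and (407,281), with the last one close to a finger. Next I'll fit the chassis pose from both views.

```bash
python3 - <<'E'
from h import *
from scipy.optimize import least_squares
S=np.array([[-34,87,60],[42,87,60],[-34,-87,60],[42,-87,60]])/1e3
def cent(im,c,r):
    u,v=c; w=cv2.cvtColor(im[v-r:v+r+1,u-r:u+r+1],cv2.COLOR_BGR2HSV)
    m=((w[...,0]>8)&(w[...,0]<24)&(w[...,1]>110)&(w[...,2]>90)); y,x=np.nonzero(m); return [x.mean()+u-r,y.mean()+v-r],m.sum()
w=cv2.imread("pics/w1.png"); t=cv2.imread("pics/top1.png")
cw=[cent(w,c,9) for c in [(330,127),(398,118),(345,271),(407,281)]]
ct=[cent(t,c,4) for c in [(382,237),(382,215),(439,235),(440,212)]]
ct=[ct[0],ct[1],ct[2],ct[3]]
print(cw,ct)
W=np.array([c[0] for c in cw]); Tt=np.array([c[0] for c in ct])
d=np.load("w1.npz"); K,T=d["K"],d["T"]
def pose(p): return Ro.from_euler("ZY",[p[3],-np.pi/6]).as_matrix()
def pts(p,S): return S@pose(p).T+p[:3]
def pw(P): q=(P-T[:3,3])@T[:3,:3]@K.T; return q[:,:2]/q[:,2:]
def resW(p): return (pw(pts(p,S))-W).ravel()
def resT(p): return (proj("top",pts(p,S))-Tt).ravel()
for f in (resW,resT,lambda p:np.r_[resW(p),resT(p)]):
    r=least_squares(f,[.48,-.19,.04,0]); print(r.x.round(4),r.fun.round(1).tolist(), "studs",pts(r.x,S).round(3).tolist()[:2])
np.save("ch.npy",r.x); print("home",pts(r.x,np.array([[0,0,.05]])))
E
```

```text
[([np.float64(328.7416666666667), np.float64(126.55833333333334)], np.int64(120)), ([np.float64(397.23125), np.float64(118.5625)], np.int64(160)), ([np.float64(344.84615384615387), np.float64(271.61538461538464)], np.int64(91)), ([np.float64(406.92727272727274), np.float64(280.6363636363636)], np.int64(110))] [([np.float64(380.75), np.float64(237.33333333333334)], np.int64(12)), ([np.float64(381.38461538461536), np.float64(214.3846153846154)], np.int64(13)), ([np.float64(438.6363636363636), np.float64(234.9090909090909)], np.int64(11)), ([np.float64(440.1818181818182), np.float64(211.72727272727272)], np.int64(11))]
[ 0.5011 -0.1836  0.062   0.0105] [0.1, -0.0, -0.0, 0.1, -0.2, 0.2, 0.1, -0.2] studs [[0.441, -0.097, 0.097], [0.507, -0.097, 0.135]]
[ 0.5032 -0.1849  0.0604  0.0125] [0.2, -0.0, -0.2, -0.1, 0.0, -0.0, -0.0, 0.1] studs [[0.443, -0.099, 0.095], [0.508, -0.098, 0.133]]
[ 0.5014 -0.1838  0.0617  0.0109] [0.3, 0.1, 0.1, 0.2, 0.1, 0.2, 0.4, -0.2, -0.2, 0.5, -0.4, 0.5, -0.2, 0.6, -0.2, 0.7] studs [[0.441, -0.097, 0.097], [0.507, -0.097, 0.135]]
home [[ 0.47636179 -0.18408801  0.10499423]]
```

Emit:
servo_tool([
  [0.4,0,0,0,0,0,94],
  [0.8,0,0,0,0,0,94],
  [1,0.1,0,0,0,0,94],
])

```text
time: 3.37
tool_pos: [0.44, -0.0595, 0.3033]
ee_rot: [3.141, -0.001, 1.46]
wrist_force: [0.1, -0.3, 0.0]
width: 0.094
finger_force: 0.0
```

Emit:
servo_tool([
  [0.4,0.1,0,0,0,0,94],
  [0.8,0.2,0,0,0,0,94],
  [1,0.3,0,0,0,0,94],
])

```text
time: 3.62
tool_pos: [0.482, 0.0375, 0.3027]
ee_rot: [3.141, -0.002, 1.463]
wrist_force: [0.6, -0.5, 0.1]
width: 0.094
finger_force: 0.0
```

Emit:
servo_tool([
  [0.4,0.1,0.2,0,0,0,94],
  [0.8,0.2,0.4,0,0,0,94],
  [1,0.3,0.5,0,0,0,94],
  [1,0.3,0.5,0,0,0,94],
  [1,0.3,0.5,0,0,0,94],
  [1,0.3,0.5,0,0,0,94],
])

```text
time: 4.12
tool_pos: [0.5225, 0.13, 0.2528]
ee_rot: [3.141, 0.001, 1.46]
wrist_force: [-0.3, 0.9, 0.3]
width: 0.0944
finger_force: 0.0
```

```bash
python3 - <<'E'
from h import *
K,T=wcam(); np.savez("w2.npz",K=K,T=T)
im=robot.snapshot("wrist")[:,:,::-1].copy(); cv2.imwrite("pics/w2.png",im)
o=robot.get_obs(); print(o["tool_pos"],o["ee_rot"])
def toplane(uv,z):
    d=(T[:3,:3]@np.linalg.inv(K)@np.c_[uv,np.ones(len(uv))].T).T; return T[:3,3]+d*((z-T[2,3])/d[:,2])[:,None]
a=im.astype(int); m=((a.min(2)>130)&(a.max(2)-a.min(2)<30)).astype(np.uint8)
m=cv2.morphologyEx(m,cv2.MORPH_OPEN,np.ones((3,3))); m=cv2.morphologyEx(m,cv2.MORPH_CLOSE,np.ones((7,7)))
c=max(cv2.findContours(m,0,2)[0],key=cv2.contourArea)
b=cv2.boxPoints(cv2.minAreaRect(c)); print("px box",b.round(1).tolist())
P=toplane(c[:,0,:].astype(float),.003)[:,:2]
r=cv2.minAreaRect((P*1000).astype(np.float32)); print("mm",r)
E
```

```text
[0.52261576 0.12978295 0.25353957] [3.14000177e+00 2.24923926e-04 1.45984158e+00]
px box [[266.0, 56.0], [371.0, 56.0], [371.0, 220.0], [266.0, 220.0]]
mm ((529.974365234375, 173.8323974609375), (200.28448486328125, 125.63135528564453), 83.58023071289062)
```

View pics/w2.png

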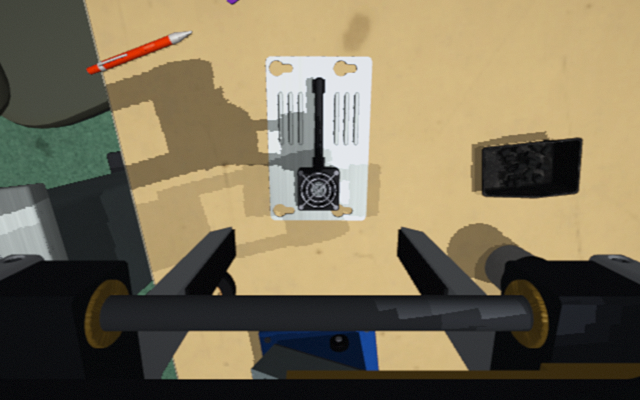

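The wrist view shows the cover squarely, at pixel box (266..371, 56..220). It measures 200 x 126 mm, with its centre at (0.530, 0.174) and yaw -6.4°. The area around the handle is clear, so I'll go down on the balance point.

Emit:
servo_tool([
  [0.14,0.01,0.4,0,0,0,70],
  [0.275,0.025,0.8,0,0,0,45],
  [0.275,0.025,1,0,0,0,45],
  [0.275,0.025,1,0,0,0,45],
])

```text
time: 4.5
tool_pos: [0.5247, 0.1565, 0.1475]
ee_rot: [-3.132, 0.003, 1.46]
wrist_force: [-0.5, 0.5, -0.4]
width: 0.0708
finger_force: 0.0
```

Emit:
servo_tool([
  [0,0,0.3,0,0,0,45],
  [0,0,0.6,0,0,0,45],
  [0,0,0.8,0,0,0,45],
  [0,0,0.8,0,0,0,45],
])

```text
time: 4.83
tool_pos: [0.5261, 0.1564, 0.0703]
ee_rot: [-3.137, 0.002, 1.46]
wrist_force: [0.3, -0.8, -0.6]
width: 0.046
finger_force: 0.0
```

Emit:
servo_tool([
  [0,0,0.15,0,0,0,45],
  [0,0,0.3,0,0,0,45],
  [0,0,0.365,0,0,0,45],
  [0,0,0.365,0,0,0,45],
  [0,0,0.365,0,0,0,45],
])

```text
time: 5.25
tool_pos: [0.5291, 0.1579, 0.0381]
ee_rot: [3.139, -0.001, 1.461]
wrist_force: [0.3, 0.3, 0.4]
width: 0.0453
finger_force: 0.0
```

Emit:
servo_tool([
  [-0.01,0,0,0,0,0,20],
  [-0.01,0,0,0,0,0,5],
  [-0.01,0,0,0,0,0,5],
  [-0.01,0,0,0,0,0,5],
  [-0.01,0,0,0,0,0,5],
  [-0.01,0,0,0,0,0,5],
  [-0.01,0,0,0,0,0,5],
  [-0.01,0,0,0,0,0,5],
])

```text
time: 5.92
tool_pos: [0.5279, 0.1573, 0.0361]
ee_rot: [3.141, -0.0, 1.462]
wrist_force: [0.6, 1.6, 0.5]
width: 0.01
finger_force: 30.0
```

Emit:
servo_tool([
  [0,0,-0.05,0,0,0,5],
  [0,0,-0.15,0,0,0,5],
  [0,0,-0.25,0,0,0,5],
  [0,0,-0.4,0,0,0,5],
  [0,0,-0.4,0,0,0,5],
  [0,0,-0.4,0,0,0,5],
])

```text
time: 6.42
tool_pos: [0.5288, 0.1574, 0.0776]
ee_rot: [3.138, -0.001, 1.462]
wrist_force: [-0.4, -0.8, -3.6]
width: 0.0099
finger_force: 30.0
```

```bash
cat >> h.py <<'E'
def goal(x,y,z,tilt=np.pi/6):  # TCP at chassis (x,y,z), tool square to it
    p=np.load("ch.npy"); C=Ro.from_euler("ZY",[p[3],-np.pi/6]).as_matrix()
    D=Ro.from_euler("ZY",[p[3],-tilt]).as_matrix()
    return C@np.array([x,y,z])+p[:3], D@np.array([[0,1,0],[1,0,0],[0,0,-1.]])
def delta(P,R,P0=None,R0=None):
    if P0 is None:
        o=robot.get_obs(); P0=o["tool_pos"]; R0=Ro.from_euler("xyz",o["ee_rot"]).as_matrix()
    return (R0.T@(P-P0)/.1).round(3), (Ro.from_matrix(R0.T@R).as_rotvec()/(np.pi/2)).round(3)
E
python3 - <<'E'
from h import *
P,R=goal(.016,-.0166,.126); _,L=goal(0,0,0,0)
A=P.copy(); A[2]=.27
print("pre",P,"A",A); print("now->A",delta(A,L)); print("A->pre",delta(P,R,A,L))
o=robot.get_obs(); print(o["wrist_torque"],o["joint_positions"],o["wrist_force"])
E
```

```text
pre [ 0.45240089 -0.20095064  0.17881216] A [ 0.45240089 -0.20095064  0.27      ]
now->A (array([-3.644, -0.364, -1.929]), array([ 0.002, -0.   , -0.076]))
A->pre (array([0.   , 0.   , 0.912]), array([-0.333, -0.   , -0.   ]))
[ 0.00635515 -0.06305234  0.00904929] [ 1.86666080e-01  1.61994731e-01  1.58025612e+00 -9.85911921e-05
  1.39589473e+00  2.95569749e-01] [-0.35938043 -0.78165432 -3.58517276]
```

Emit:
servo_tool([
  [0,0,-0.2,0,0,-0.01,5],
  [0,0,-0.5,0,0,-0.03,5],
  [0,0,-0.8,0,0,-0.05,5],
  [0,0,-1,0,0,-0.076,5],
  [0,0,-1,0,0,-0.076,5],
])

```text
time: 6.83
tool_pos: [0.5302, 0.1577, 0.1811]
ee_rot: [3.132, -0.002, 1.582]
wrist_force: [1.1, -0.6, -0.9]
width: 0.0098
finger_force: 30.0
```

Emit:
servo_tool([
  [-0.05,-0.1,-0.25,0,0,0,5],
  [-0.2,-0.15,-0.5,0,0,0,5],
  [-0.45,-0.2,-0.75,0,0,0,5],
  [-0.7,-0.25,-0.93,0,0,0,5],
  [-1,-0.3,-0.93,0,0,0,5],
])

```text
time: 7.25
tool_pos: [0.4997, 0.0568, 0.2716]
ee_rot: [3.136, -0.0, 1.582]
wrist_force: [0.9, -1.0, -1.7]
width: 0.0101
finger_force: 30.0
```

Emit:
servo_tool([
  [-0.3,0,0,0,0,0,5],
  [-0.6,0,0,0,0,0,5],
  [-0.9,0,0,0,0,0,5],
])

```text
time: 7.5
tool_pos: [0.4988, -0.0342, 0.2665]
ee_rot: [-3.138, -0.001, 1.58]
wrist_force: [0.0, -0.1, -3.0]
width: 0.0097
finger_force: 30.0
```

Emit:
servo_tool([
  [-0.3,0,0,0,0,0,5],
  [-0.6,0,0,0,0,0,5],
  [-0.9,0,0,0,0,0,5],
])

```text
time: 7.75
tool_pos: [0.4998, -0.1243, 0.2662]
ee_rot: [-3.138, -0.001, 1.58]
wrist_force: [0.5, 0.1, -2.2]
width: 0.0096
finger_force: 30.0
```

Emit:
servo_tool([
  [-0.3,0,0,0,0,0,5],
  [-0.5,0,0,0,0,0,5],
  [-0.7,0,0,0,0,0,5],
  [-0.8,0,0,0,0,0,5],
  [-0.8,0,0,0,0,0,5],
  [-0.8,0,0,0,0,0,5],
])

```text
time: 8.25
tool_pos: [0.5012, -0.2026, 0.2673]
ee_rot: [-3.139, -0.002, 1.58]
wrist_force: [0.1, 1.0, -3.7]
width: 0.0096
finger_force: 30.0
```

```bash
python3 - <<'E'
from h import *
P,R=goal(.016,-.0166,.126)
o=robot.get_obs(); print(o["time"],o["tool_pos"],o["ee_rot"],o["wrist_torque"],o["width"])
print("to pre",delta(P,R))
print(robot.get_obs()["joint_positions"])
im=robot.snapshot("side"); cv2.imwrite("pics/s2.png",cv2.resize(im[120:320,170:410,::-1],None,fx=2.5,fy=2.5,interpolation=cv2.INTER_CUBIC))
E
```

```text
8.25 [ 0.50115891 -0.20255223  0.26732858] [-3.13929332e+00 -2.20252967e-03  1.58033663e+00] [-0.01195468 -0.05662307  0.02088649] 0.009603299696282463
to pre (array([ 0.019, -0.485,  0.886]), array([-0.335, -0.001, -0.001]))
[-4.89512956e-01  6.40187067e-02  1.30740638e+00  8.50820679e-04
  1.77324052e+00 -4.98885999e-01]
```

View pics/s2.png

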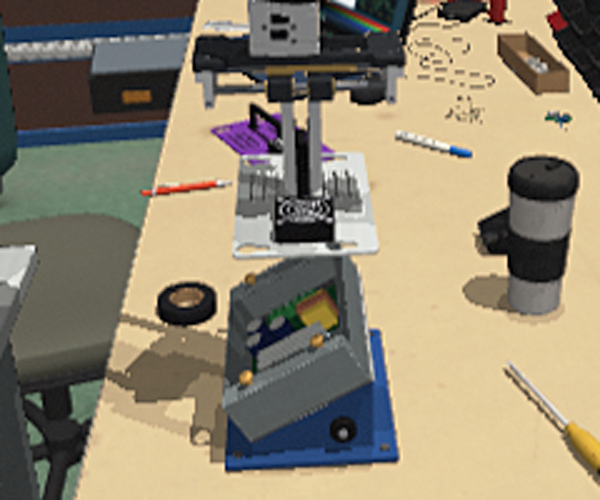

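The side view shows the cover hanging level over the chassis, with the fan on the near, heat-sink side. Next I'll tilt it and go to 40 mm above the rim.

Emit:
servo_tool([
  [0,-0.1,0,-0.06,0,0,5],
  [0,-0.2,0,-0.12,0,0,5],
  [0.02,-0.3,0.1,-0.18,0,0,5],
  [0.02,-0.4,0.2,-0.24,0,0,5],
  [0.02,-0.485,0.3,-0.3,0,0,5],
  [0.02,-0.485,0.45,-0.335,0,0,5],
  [0.02,-0.485,0.6,-0.335,0,0,5],
  [0.02,-0.485,0.75,-0.335,0,0,5],
  [0.02,-0.485,0.886,-0.335,0,0,5],
  [0.02,-0.485,0.886,-0.335,0,0,5],
  [0.02,-0.485,0.886,-0.335,0,0,5],
  [0.02,-0.485,0.886,-0.335,0,0,5],
])

```text
time: 9.3
tool_pos: [0.4535, -0.201, 0.1815]
ee_rot: [2.614, 0.001, 1.583]
wrist_force: [0.0, -0.4, -3.2]
width: 0.0098
finger_force: 30.0
```

```bash
python3 - <<'E'
from h import *
P,R=goal(.016,-.0166,.126)
o=robot.get_obs(); print(o["time"],o["tool_pos"],o["wrist_torque"],o["wrist_force"])
print("to pre",delta(P,R))
K,T=wcam(); np.savez("w3.npz",K=K,T=T)
im=robot.snapshot("wrist"); print(delta(P,R)); cv2.imwrite("pics/w3.png",im[:,:,::-1])
s=robot.snapshot("side"); cv2.imwrite("pics/s3full.png",s[:,:,::-1])
a=cv2.resize(im[:,140:500,::-1],(500,556)); b=cv2.resize(s[190:320,245:325,::-1],(300,488),interpolation=cv2.INTER_CUBIC)
b=cv2.copyMakeBorder(b,0,68,0,0,cv2.BORDER_CONSTANT); cv2.imwrite("pics/c3.png",np.hstack([a,b]))
E
```

```text
9.3 [ 0.45348909 -0.20097677  0.18148095] [-0.07155236  0.50228049 -0.02425303] [ 0.00861005 -0.41903024 -3.17518791]
to pre (array([ 0.   , -0.023,  0.018]), array([0.002, 0.   , 0.001]))
(array([ 0.004, -0.026,  0.021]), array([0.003, 0.001, 0.001]))
```

View pics/c3.png

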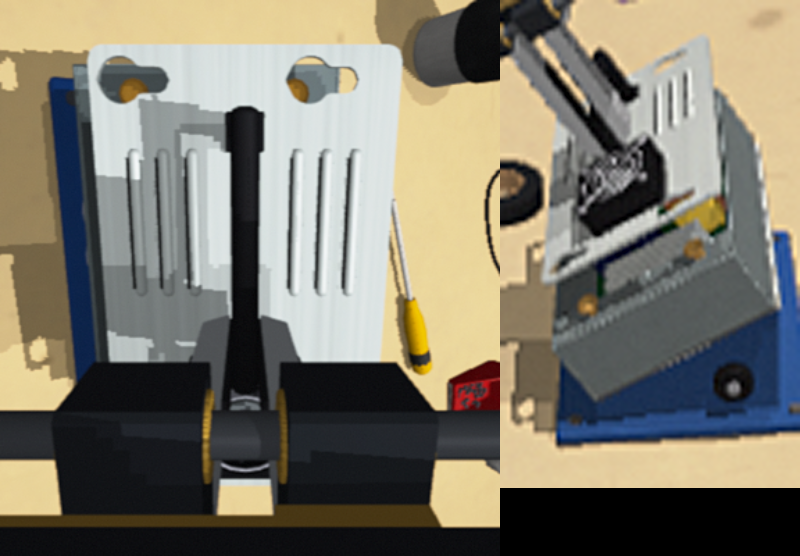

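The wrist view shows both +y keyholes with a stud in each one, at about (235,65) and (356,65) in the full frame. I'll compare the measured hole outlines and studs with the model.

```bash
python3 - <<'E'
from h import *
d=np.load("w3.npz"); K,T=d["K"],d["T"]; im=cv2.imread("pics/w3.png")
def pw(P): q=(np.array(P)-T[:3,3])@T[:3,:3]@K.T; return q[:,:2]/q[:,2:]
Tt=T@np.linalg.inv(np.array(robot.camera_params("wrist")["tool_from_camera"]))
Rc=Tt[:3,:3]@np.array([[0,1,0],[1,0,0],[0,0,-1.]]).T
cov=lambda p:(np.array(p)-[0,-.0166,.0361])@Rc.T+Tt[:3,3]
a=im.astype(int)
white=((a.min(2)>115)&(a.max(2)-a.min(2)<25)).astype(np.uint8)
n,l,st,ce=cv2.connectedComponentsWithStats(1-white)
for i in range(1,n):
    if 40<st[i,4]<3000 and st[i,1]<90: print("comp",st[i].tolist(),ce[i].round(1))
th=np.linspace(0,6.28,60)
for x in (-.05,.026):
    h=np.c_[x+.009*np.cos(th),.087+.009*np.sin(th)]; s=np.array([[x+.0195,.087+.0],[x+.0145,.092],[x+.0145,.082]])
    q=np.vstack([h,s])
    for z in (0,.003): 
        o=pw(cov(np.c_[q,np.full(len(q),z)])); print("pred hole",z,o.min(0).round(1),o.max(0).round(1))
p=np.load("ch.npy"); C=Ro.from_euler("ZY",[p[3],-np.pi/6]).as_matrix()
S=np.array([[-34,87,60],[42,87,60]])/1e3@C.T+p[:3]; print("pred stud",pw(S).round(1))
# cover corners +y
print("pred corners",pw(cov([[-.0625,.1,.003],[.0625,.1,.003],[-.0625,.03,.003],[.0625,.03,.003]])).round(1))
for v in (45,120,160,200): 
    r=np.nonzero(white[v,190:460])[0]+190; print(v,r.min(),r.max())
hs=cv2.cvtColor(im,cv2.COLOR_BGR2HSV)
for u,v in ((235,65),(355,64)):
    w=hs[v-12:v+13,u-14:u+15]; m=(w[...,0]>8)&(w[...,0]<24)&(w[...,1]>110)&(w[...,2]>70); y,x=np.nonzero(m); print("stud",x.mean()+u-14,y.mean()+v-12,x.min()+u-14,x.max()+u-14,y.min()+v-12,y.max()+v-12)
E
```

```text
comp [211, 41, 50, 33, 1116] [233.4  57.3]
comp [346, 41, 38, 33, 666] [361.7  58.3]
comp [384, 49, 13, 18, 204] [389.5  57.6]
pred hole 0 [211.6  41. ] [262.2  75.3]
pred hole 0.003 [209.9  39.7] [261.3  74.5]
pred hole 0 [346.3  41. ] [396.8  75.3]
pred hole 0.003 [346.8  39.7] [398.1  74.5]
pred stud [[236.5  67.4]
 [352.   67.6]]
pred corners [[201.8  31.7]
 [430.6  31.7]
 [211.3 160.1]
 [421.1 160.1]]
45 203 429
120 208 423
160 212 427
200 215 433
stud 234.29535864978902 64.042194092827 226 246 56 73
stud 354.644578313253 64.0 347 361 57 72
```

The holes match the model to about 1 px and the studs agree, so I'll descend to just above the heads.

Emit:
servo_tool([
  [0,-0.02,0.1,0.002,0,0,5],
  [0,-0.024,0.18,0.002,0,0,5],
  [0,-0.024,0.24,0.002,0,0,5],
  [0,-0.024,0.27,0.002,0,0,5],
  [0,-0.024,0.27,0.002,0,0,5],
  [0,-0.024,0.27,0.002,0,0,5],
])

```text
time: 9.9
tool_pos: [0.4645, -0.2013, 0.1553]
ee_rot: [2.619, -0.001, 1.581]
wrist_force: [0.1, -0.2, -3.5]
width: 0.0098
finger_force: 30.0
```

```bash
python3 - <<'E'
from h import *
for i in range(2):
    P,R=goal(.016,-.0166,.0861); o=robot.get_obs(); print(o["time"],o["wrist_force"],delta(P,R)); robot.snapshot("wrist") if i==0 else 0
E
```

```text
9.9 [ 0.08749062 -0.18612491 -3.53278864] (array([0.004, 0.013, 0.135]), array([-0.001, -0.   , -0.   ]))
9.95 [-0.55227956 -0.46550152 -3.23457813] (array([0.006, 0.01 , 0.139]), array([-0.,  0., -0.]))
```

Emit:
servo_tool([
  [0.005,0.01,0.02,0,0,0,5],
  [0.005,0.01,0.04,0,0,0,5],
  [0.005,0.01,0.06,0,0,0,5],
  [0.005,0.01,0.08,0,0,0,5],
  [0.005,0.01,0.095,0,0,0,5],
  [0.005,0.01,0.105,0,0,0,5],
  [0.005,0.01,0.11,0,0,0,5],
  [0.005,0.01,0.11,0,0,0,5],
])

```text
time: 10.62
tool_pos: [0.4701, -0.2006, 0.15]
ee_rot: [2.619, 0.002, 1.584]
wrist_force: [-18.9, 5.0, 16.4]
width: 0.0098
finger_force: 30.0
```

Emit:
servo_tool([
  [0,0,0.01,0,0,0,5],
  [0,0,0.02,0,0,0,5],
  [0,0,0.02,0,0,0,5],
])

```text
time: 10.87
tool_pos: [0.4703, -0.2008, 0.1498]
ee_rot: [2.62, 0.003, 1.585]
wrist_force: [-29.8, 7.0, 25.1]
width: 0.0096
finger_force: 30.0
```

```bash
python3 - <<'E'
from h import *
P,R=goal(.016,-.0166,.0861); o=robot.get_obs(); F=R.T@o["wrist_force"]; print(o["time"],F,delta(P,R))
E
```

```text
10.8667 [  7.28375128 -13.18597322 -36.63906657] (array([ 0.   , -0.01 ,  0.058]), array([-0.001,  0.001,  0.003]))
```

Contact comes about 6 mm above the rim, so a hole edge is riding on a head's chamfer. The force points downslope and towards +y, so I'll ease off and shift that way.

Emit:
servo_tool([
  [0,0,-0.03,0,0,0,5],
  [0,0,-0.05,0,0,0,5],
  [0.01,-0.01,-0.05,0,0,0,5],
  [0.01,-0.02,-0.05,0,0,0,5],
  [0.01,-0.02,-0.04,0,0,0,5],
  [0.01,-0.02,-0.03,0,0,0,5],
])

```text
time: 11.37
tool_pos: [0.4694, -0.2012, 0.15]
ee_rot: [2.615, 0.004, 1.581]
wrist_force: [-14.5, 2.0, 17.5]
width: 0.0098
finger_force: 30.0
```

```bash
python3 - <<'E'
from h import *
P,R=goal(.016,-.0166,.0861); o=robot.get_obs(); F=R.T@o["wrist_force"]; print(o["time"],F,R.T@o["wrist_torque"],delta(P,R))
K,T=wcam(); np.savez("w4.npz",K=K,T=T)
im=robot.snapshot("wrist"); cv2.imwrite("pics/w4.png",im[:,:,::-1]); s=robot.snapshot("side")
a=cv2.resize(im[20:110,190:420,::-1],(800,313),interpolation=cv2.INTER_CUBIC); b=cv2.resize(s[200:270,235:335,::-1],(410,287),interpolation=cv2.INTER_CUBIC)
t=robot.snapshot("top")[195:260,360:450,::-1]; t=cv2.resize(t,(390,287),interpolation=cv2.INTER_CUBIC)
cv2.imwrite("pics/c4.png",np.vstack([a,np.hstack([b,t])]))
E
```

```text
11.3667 [  2.14516215  -3.76171047 -22.40874457] [1.01465362 0.08448597 0.03828044] (array([ 0.004, -0.003,  0.065]), array([0.002, 0.002, 0.001]))
```

View pics/c4.png

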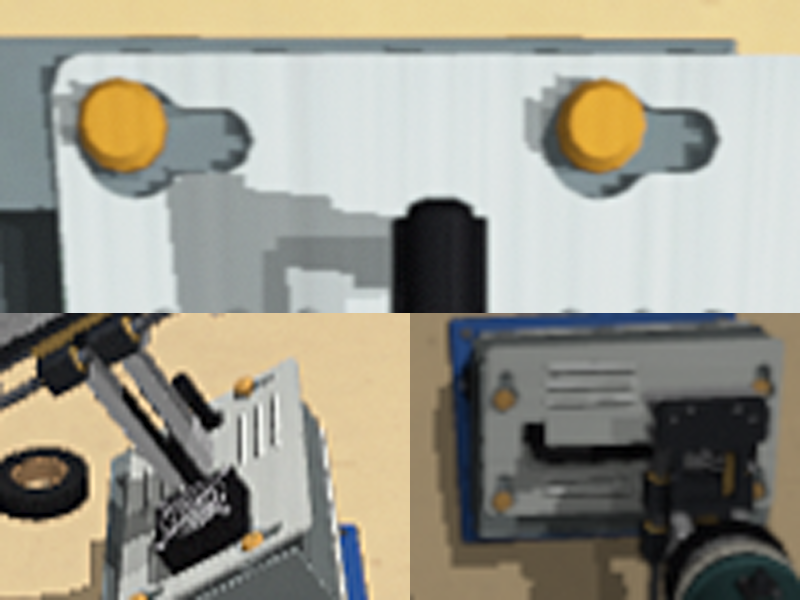

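The +y heads stand in their holes, but head spacing and kinematics both put the sheet about 6 mm above the rim. Next I'll measure where the heads sit in the holes.

```bash
python3 - <<'E'
from h import *
d=np.load("w4.npz"); K,T=d["K"],d["T"]; im=cv2.imread("pics/w4.png")
tfc=np.array(robot.camera_params("wrist")["tool_from_camera"])
M=np.array([[0,1,0],[1,0,0],[0,0,-1.]])  # cover<-tool
def pc(P): # cover pts -> px
    t=(np.array(P)-[0,-.0166,.0361])@M.T; q=(t-tfc[:3,3])@tfc[:3,:3]@K.T; return q[:,:2]/q[:,2:]
def bc(uv,z):
    r=M@tfc[:3,:3]@np.linalg.inv(K)@np.r_[uv,1]; o=M@tfc[:3,3]+[0,-.0166,.0361]; return (o+r*(z-o[2])/r[2])*1e3
hs=cv2.cvtColor(im,cv2.COLOR_BGR2HSV); C=[]
for u,v in ((225,55),(363,55)):
    w=hs[v-18:v+19,u-18:u+19]; m0=(w[...,0]>8)&(w[...,0]<26)&(w[...,1]>120)
    vm=np.median(w[...,2][m0])
    for th in (60,vm-12):
        m=m0&(w[...,2]>th); c=max(cv2.findContours(m.astype(np.uint8),0,2)[0],key=cv2.contourArea); e=cv2.fitEllipse(c)
        print("head",np.round(e[0],1)+[u-18,v-18],np.round(e[1],1))
    C.append(np.array(e[0])+[u-18,v-18])
for z in (.004,.0055,.007,.010): print(z,bc(C[0],z).round(1),bc(C[1],z).round(1))
a=im.astype(int); white=((a.min(2)>115)&(a.max(2)-a.min(2)<25)).astype(np.uint8)
n,l,st,ce=cv2.connectedComponentsWithStats(1-white)
for i in range(1,n):
    if 200<st[i,4]<3000 and st[i,1]<90: print("comp",st[i].tolist())
print("pred",[pc([[x-.009,.087,z],[x+.0195,.087,z],[x,.078,z]]).round(1).tolist() for x in(-.05,.026) for z in (0,.003)])
E
```

```text
head [224.5  55.7] [24.3 26.4]
head [225.6  54.9] [18.9 22.2]
head [362.2  55.9] [24. 26.]
head [364.3  54.8] [18.8 19.5]
0.004 [-50.   88.1   4. ] [26.5 88.1  4. ]
0.0055 [-49.6  87.8   5.5] [26.3 87.8  5.5]
0.007 [-49.2  87.5   7. ] [26.1 87.5  7. ]
0.01 [-48.4  86.9  10. ] [25.7 87.  10. ]
comp [210, 42, 52, 30, 783]
comp [345, 42, 51, 28, 814]
pred [[[211.7, 58.4], [262.2, 58.3], [228.6, 75.3]], [[210.0, 57.3], [261.3, 57.3], [227.2, 74.5]], [[346.3, 58.3], [396.8, 58.3], [361.7, 75.3]], [[346.8, 57.3], [398.1, 57.3], [362.5, 74.5]]]
```

The +y heads are centred in their holes to within 1 mm, so the fan end must be the part that is caught. I'll ease the fan end downslope, turning about the +y end, under light pressure.

Emit:
servo_tool([
  [0,0,-0.015,0,0,0,5],
  [0,-0.009,-0.015,0,0,0.006,5],
  [0,-0.018,-0.01,0,0,0.011,5],
  [0.005,-0.018,0,0,0,0.011,5],
  [0.005,-0.018,0,0,0,0.011,5],
])

```text
time: 11.93
tool_pos: [0.4687, -0.201, 0.1495]
ee_rot: [2.613, -0.004, 1.566]
wrist_force: [-6.3, -1.5, 11.3]
width: 0.0095
finger_force: 30.1
```

```bash
cat > st.py <<'E'
from h import *
P,R=goal(.016,-.0166,.0861); o=robot.get_obs(); print(o["time"],"F",(R.T@o["wrist_force"]).round(1),"T",(R.T@o["wrist_torque"]).round(2),*delta(P,R),o["width"].round(4))
E
python3 st.py; python3 -c "
from h import *
s=robot.snapshot('side'); cv2.imwrite('pics/s5.png',s[:,:,::-1])"
```

```text
Traceback (most recent call last):
  File "st.py", line 2, in <module>
    P,R=goal(.016,-.0166,.0861); o=robot.get_obs(); print(o["time"],"F",(R.T@o["wrist_force"]).round(1),"T",(R.T@o["wrist_torque"]).round(2),*delta(P,R),o["width"].round(4))
                                                                                                                                                         ^^^^^^^^^^^^^^^^
AttributeError: 'float' object has no attribute 'round'
```

```bash
sed -i 's/,o\["width"\].round(4)//' st.py; python3 st.py; python3 - <<'E'
from h import *
s=cv2.imread("pics/s5.png"); cv2.imwrite("pics/c5.png",cv2.resize(s[200:290,250:340],(800,600) if 0 else (600,600),interpolation=cv2.INTER_CUBIC))
E
```

```text
11.9833 F [ -1.1   0.3 -13.9] T [ 0.06 -0.2  -0.3 ] [0.003 0.005 0.065] [ 0.003  0.003 -0.01 ]
```

View pics/c5.png

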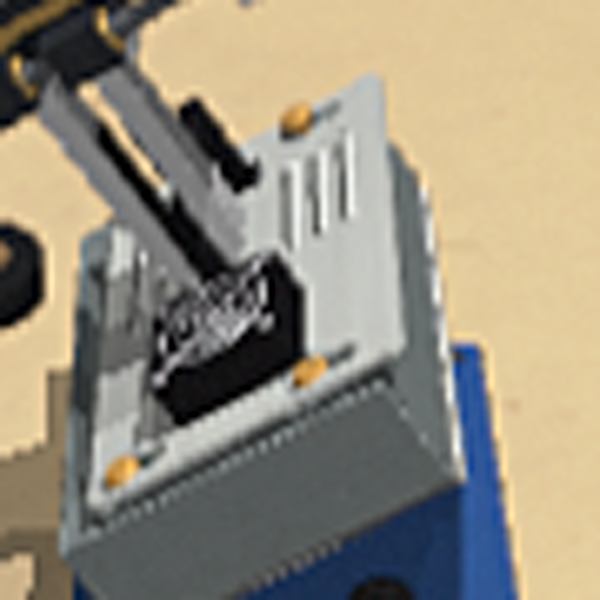

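All four heads now stand clear of the sheet in the side view, at crop (297,120), (310,370) and (123,472), and the sheet looks near the rim. I'll check its height against the side camera projection.

```bash
python3 - <<'E'
from h import *
p=np.load("ch.npy"); C=Ro.from_euler("ZY",[p[3],-np.pi/6]).as_matrix()
ch=lambda P:np.array(P)@C.T+p[:3]
t=cv2.imread("pics/s5.png"); hs=cv2.cvtColor(t,cv2.COLOR_BGR2HSV)
o=cv2.imread("pics/side1.png"); ho=cv2.cvtColor(o,cv2.COLOR_BGR2HSV)
S=ch(np.array([[42,87,60],[42,-87,60],[-34,-87,60]])/1e3)
pr=proj("side",S); 
for u in pr:
    for n,h in (("now",hs),("start",ho)):
        a,b=np.round(u).astype(int); w=h[b-6:b+7,a-6:a+7]; m=(w[...,0]>8)&(w[...,0]<24)&(w[...,1]>130); y,x=np.nonzero(m); print(n,"pred",u.round(1),"meas",(x.mean()+a-6).round(1),(y.mean()+b-6).round(1),m.sum())
for z in (53,56,59): print(z,proj("side",ch(np.array([[78.5,100,z],[78.5,-100,z],[-46.5,-100,z]])/1e3)).round(1).tolist())
print("seen corners (306.7,211.7) (310.8,254.8) (263.8,275.8)"); print("rim corners",proj("side",ch(np.array([[65,102,50],[65,-102,50],[-65,-102,50]])/1e3)).round(1).tolist(),"seen near-right ~",250+463/6.667,200+483/6.667)
E
```

```text
now pred [293.9 216.8] meas 294.1 217.6 13
start pred [293.9 216.8] meas 294.0 217.5 12
now pred [296.1 255.1] meas 295.4 255.1 14
start pred [296.1 255.1] meas 297.4 253.7 27
now pred [267.8 270. ] meas 267.5 270.2 13
start pred [267.8 270. ] meas 268.2 270.6 21
53 [[307.0, 209.9], [311.8, 253.2], [264.8, 278.0]]
56 [[306.4, 209.0], [311.2, 252.3], [264.0, 277.1]]
59 [[305.8, 208.2], [310.5, 251.3], [263.3, 276.2]]
seen corners (306.7,211.7) (310.8,254.8) (263.8,275.8)
rim corners [[303.1, 212.7], [307.4, 257.4], [258.7, 282.9]] seen near-right ~ 319.4465276736163 272.44637768111596
```

The evidence is mixed, but the contact is flat with no side force, which fits a seated sheet. I'll square the yaw again and test gently: a seated cover will slide past 2 mm of play without resistance.

Emit:
servo_tool([
  [0,0.008,-0.01,0,0,-0.005,5],
  [0,0.018,-0.01,0,0,-0.01,5],
  [0,0.018,-0.01,0,0,-0.01,5],
  [0,0.018,-0.01,0,0,-0.01,5],
])

```text
time: 12.32
tool_pos: [0.4687, -0.2009, 0.1496]
ee_rot: [2.616, 0.003, 1.579]
wrist_force: [-7.0, -1.5, 9.2]
width: 0.01
finger_force: 30.0
```

```bash
python3 st.py
```

```text
12.3167 F [ -1.4  -1.5 -11.5] T [ 0.36 -0.45 -0.05] [0.001 0.004 0.065] [ 0.001  0.002 -0.001]
```

Emit:
servo_tool([
  [0,-0.01,0,0,0,0,5],
  [0,-0.02,0,0,0,0,5],
  [0,-0.03,0,0,0,0,5],
  [0,-0.04,0,0,0,0,5],
  [0,-0.04,0,0,0,0,5],
])

```text
time: 12.73
tool_pos: [0.4653, -0.2, 0.1462]
ee_rot: [2.617, 0.0, 1.579]
wrist_force: [1.1, -1.4, 3.4]
width: 0.0097
finger_force: 30.0
```

```bash
python3 st.py
```

```text
12.7333 F [-1.4  2.6 -2.4] T [-0.15 -0.21 -0.  ] [-0.008  0.051  0.052] [ 0.001  0.001 -0.001]
```

It slid 5 mm with only about 4 N, so the slots are passing under the heads. I'll continue down to the stop.

Emit:
servo_tool([
  [0,-0.012,0.005,0,0,0,5],
  [0,-0.024,0.01,0,0,0,5],
  [0,-0.036,0.01,0,0,0,5],
  [0,-0.048,0.01,0,0,0,5],
  [0,-0.06,0.01,0,0,0,5],
  [0,-0.07,0.01,0,0,0,5],
  [0,-0.08,0.01,0,0,0,5],
  [0,-0.08,0.01,0,0,0,5],
])

```text
time: 13.4
tool_pos: [0.4578, -0.1995, 0.1402]
ee_rot: [2.619, -0.001, 1.58]
wrist_force: [0.8, -2.3, 1.0]
width: 0.0095
finger_force: 30.0
```

```bash
python3 st.py
```

```text
13.4 F [-2.3  1.1 -0.5] T [-0.   -0.2   0.22] [-0.014  0.146  0.037] [-0.001  0.    -0.001]
```

Emit:
servo_tool([
  [0,-0.01,0.01,0,0,0,5],
  [0,-0.02,0.015,0,0,0,5],
  [0,-0.03,0.02,0,0,0,5],
  [0,-0.035,0.02,0,0,0,5],
  [0,-0.035,0.02,0,0,0,5],
])

```text
time: 13.82
tool_pos: [0.4573, -0.1998, 0.1389]
ee_rot: [2.615, 0.0, 1.58]
wrist_force: [4.1, -1.7, 5.0]
width: 0.01
finger_force: 30.0
```

```bash
python3 st.py; python3 - <<'E'
from h import *
d=robot.camera_params
K,T=wcam(); np.savez("w6.npz",K=K,T=T); im=robot.snapshot("wrist"); s=robot.snapshot("side")
cv2.imwrite("pics/w6.png",im[:,:,::-1]); cv2.imwrite("pics/s6.png",s[:,:,::-1])
a=cv2.resize(im[20:110,190:420,::-1],(640,250),interpolation=cv2.INTER_CUBIC); b=cv2.resize(s[200:290,240:330,::-1],(340,340),interpolation=cv2.INTER_CUBIC)
t=cv2.resize(robot.snapshot("top")[195:260,365:445,::-1],(300,340),interpolation=cv2.INTER_CUBIC)
cv2.imwrite("pics/c6.png",np.vstack([a,np.hstack([b,t])]))
E
```

```text
13.8167 F [-1.8  6.  -2.3] T [-0.71 -0.01  0.2 ] [-0.011  0.157  0.029] [ 0.002  0.001 -0.001]
```

View pics/c6.png

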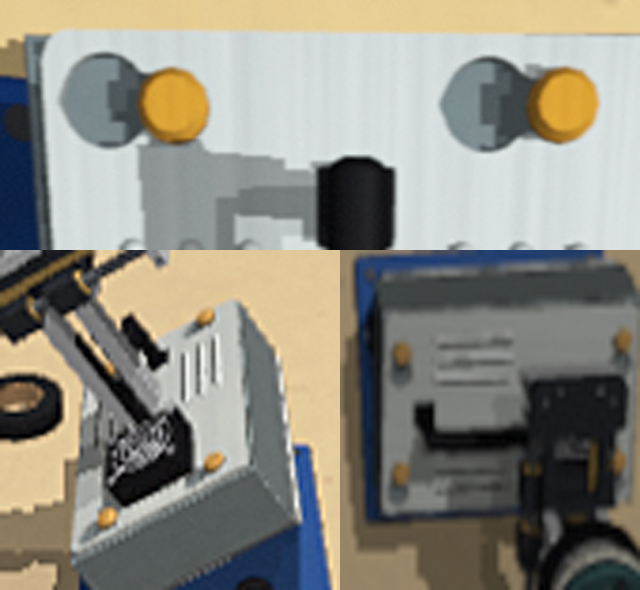

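The heads now sit over the slot ends and the downslope resistance has started to rise. I'll push a little more to be sure of the stop and press lightly onto the rim.

Emit:
servo_tool([
  [0,-0.01,0.01,0,0,0,5],
  [0,-0.02,0.02,0,0,0,5],
  [0,-0.02,0.03,0,0,0,5],
  [0,-0.02,0.03,0,0,0,5],
])

```text
time: 14.3
tool_pos: [0.4575, -0.1998, 0.1387]
ee_rot: [2.613, 0.002, 1.581]
wrist_force: [-9.2, 4.4, 19.4]
width: 0.0093
finger_force: 30.0
```

```bash
python3 st.py
```

```text
14.3 F [  4.5   1.8 -21.4] T [-0.07  0.65  0.24] [-0.011  0.156  0.027] [0.003 0.001 0.   ]
```

The rim contact is now firm, at 2.7 mm offset. I'll unload the press and check the stop with a plain downslope push.

Emit:
servo_tool([
  [0,0,-0.02,0,0,0,5],
  [0,-0.01,-0.03,0,0,0,5],
  [0,-0.02,-0.03,0,0,0,5],
  [0,-0.02,-0.03,0,0,0,5],
])

```text
time: 14.63
tool_pos: [0.456, -0.1996, 0.1387]
ee_rot: [2.609, 0.0, 1.58]
wrist_force: [10.5, 0.5, 4.8]
width: 0.0101
finger_force: 30.0
```

```bash
python3 st.py
```

```text
14.6333 F [ 0.4 11.4  1.1] T [-2.09  0.37 -0.13] [-0.013  0.169  0.035] [ 0.006  0.001 -0.001]
```

Emit:
servo_tool([
  [0,-0.01,0,0,0,0,5],
  [0,-0.02,0,0,0,0,5],
  [0,-0.02,0,0,0,0,5],
])

```text
time: 14.88
tool_pos: [0.4557, -0.1996, 0.1388]
ee_rot: [2.605, 0.0, 1.58]
wrist_force: [15.4, 1.1, 4.0]
width: 0.0093
finger_force: 30.0
```

```bash
python3 st.py
```

```text
14.8833 F [ 0.9 15.3  4.3] T [-2.84  0.41 -0.05] [-0.013  0.171  0.038] [ 0.008  0.001 -0.001]
```

The stop is firm: 2 mm more command moved it 0.2 mm. I'll relax, open and back straight out.

Emit:
servo_tool([
  [0,0.015,0.01,0,0,0,5],
  [0,0.025,0.02,0,0,0,5],
  [0,0.025,0.02,0,0,0,5],
])

```text
time: 15.13
tool_pos: [0.4567, -0.1995, 0.1383]
ee_rot: [2.611, 0.001, 1.582]
wrist_force: [0.5, 2.9, 14.0]
width: 0.0097
finger_force: 30.0
```

Emit:
servo_tool([
  [0,0,0,0,0,0,20],
  [0,0,0,0,0,0,40],
  [0,0,0,0,0,0,45],
  [0,0,0,0,0,0,45],
  [0,0,0,0,0,0,45],
  [0,0,-0.1,0,0,0,45],
  [0,0,-0.3,0,0,0,45],
  [0,0,-0.6,0,0,0,45],
  [0,0,-1,0,0,0,45],
  [0,0,-1,0,0,0,45],
  [0,0,-1,0,0,0,45],
])

```text
time: 16.05
tool_pos: [0.4041, -0.2011, 0.2225]
ee_rot: [2.616, 0.003, 1.579]
wrist_force: [0.4, 0.1, 0.3]
width: 0.045
finger_force: 0.0
```

```bash
python3 - <<'E'
from h import *
o=robot.get_obs(); print(o["time"],o["wrist_force"],o["width"])
K,T=wcam(); im=robot.snapshot("wrist"); s=robot.snapshot("side")
cv2.imwrite("pics/w7.png",im[:,:,::-1]); cv2.imwrite("pics/s7.png",s[:,:,::-1]); t=robot.snapshot("top"); cv2.imwrite("pics/t7.png",t[:,:,::-1])
p=np.load("ch.npy"); C=Ro.from_euler("ZY",[p[3],-np.pi/6]).as_matrix()
def pw(P): q=(np.array(P)@C.T+p[:3]-T[:3,3])@T[:3,:3]@K.T; return (q[:,:2]/q[:,2:]).round(1).tolist()
print("pred holes@home",pw([[-.05,.087,.053],[.026,.087,.053]]),"heads",pw([[-.034,.087,.06],[.042,.087,.06]]),"corner",pw([[-.0625,.1,.053],[.0625,.1,.053]]))
a=cv2.resize(im[60:360,190:490,::-1],(400,400),interpolation=cv2.INTER_CUBIC); b=cv2.resize(s[200:290,240:330,::-1],(400,400),interpolation=cv2.INTER_CUBIC)
cv2.imwrite("pics/c7.png",np.hstack([a,b]))
E
```

```text
16.05 [0.42919599 0.0810195  0.27505342] 0.044985878278805944
pred holes@home [[262.1, 80.5], [350.7, 80.3]] heads [[279.9, 79.4], [370.7, 79.3]] corner [[246.7, 64.2], [394.1, 64.1]]
```

View pics/c7.png

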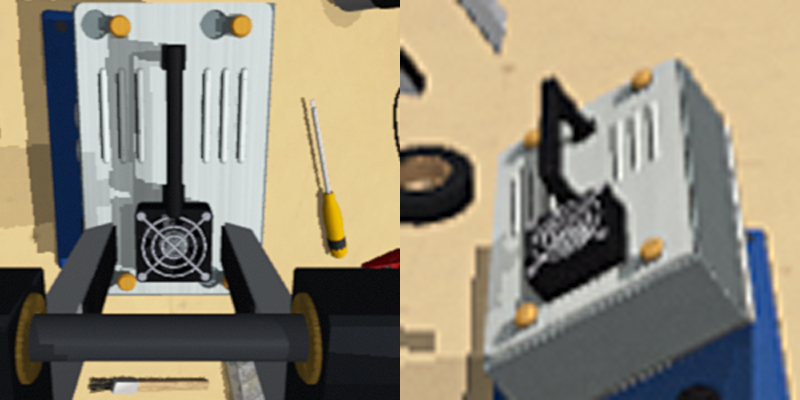

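The cover lies flat and all four heads sit at the slot ends, about 19 px from the hole centres against 18 px predicted at home. The gripper is clear of it, so I'll hand in.

```bash
python3 -c "
from bench import robot
print(robot.close_job())"
```

```text
the job is handed in; nothing more can be done
None
```

The aluminium fan cover is on the chassis, slid home under all four stud heads and released at about 16 s, with no bystander touched; on the way down it caught on the stud heads and took about 40 N at the wrist before I eased it off.

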